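# Free the jammed grater from the pantry caddy

## Task

The steel grater with the black handle has slewed round in the wooden caddy, and two of its corners are caught under the caddy's lips. Take it by its handle, turn it level, down in the caddy, until it lies parallel to the caddy's long sides, then lift it out and set it down (do not drop it) upright on the middle of the cork mat, lengthwise along the mat, and let go. Leave the red-handled press where it is.

Things in the scene. Friction and masses are not known exactly. Their poses are not given: they have to be found in the camera images.
- grater: Loose steel grater, 0.4 kg: plate 200 (x) x 60 (y) x 6 mm; over its middle a black bar handle 92 (x) x 22 (y) mm, 50 to 74 mm above the underside, on posts 37 mm either side along x. Origin: centre of the underside, z up. Starts flat on the caddy floor, 0.34 to 0.42 rad counter-clockwise (from above) of the caddy's x, two corners under the lips; turn it back clockwise by that to free it.
- caddy: Low open wooden caddy, fixed: outside 246 (x) x 160 (y) x 36 mm high, walls 8, floor 6 mm thick. Lips 19 mm wide, 29 to 36 mm above the underside, turn inward along both long sides, leaving a mouth 230 (x) x 106 (y) mm: the grater passes only when within 0.2 rad of the caddy's x and near the middle. Origin: centre of the underside; x along the long sides, z up.
- cork_mat: Flat brown cork mat fixed to the shelf board, 240 (its x) x 120 (its y) x 6 mm thick. Origin: centre of its underside; x along its long sides, z up. The grater goes here, either way round.
- press: Bystander to leave alone: loose dark steel food press, plate 150 (x) x 90 (y) x 12 mm, with a red bar handle, 74 mm high in all. Origin: centre of its underside.
Not all that is in view belongs to the job. Leave any orange or turquoise look-alike of the grater alone.

How it is judged (in metres and radians):
On the way, in this order (a step that is already met when the one before it is completed fails the run):
1. the grater, still down in the caddy, lies within 12 degrees of the caddy's long sides (angle between the x axis of grater and the x axis of caddy, either way round below 0.21 rad and z of grater in the frame of caddy below 0.03 m and horizontal distance between grater and caddy below 0.05 m), for 0.1 s.
2. the grater is lifted out, clear of the caddy's rim (z of grater in the frame of caddy above 0.045 m), for 0.1 s.
3. the grater is lowered, still held, to within 10 mm of the mat, near its middle (contact force between the fingers and grater above 0.5 N and z of grater in the frame of cork_mat below 0.016 m and horizontal distance between grater and cork_mat below 0.035 m), for 0.02 s.
At the end, for the whole second after the job is handed in: The grater rests, upright and still, on the cork mat: its centre within 25 mm of the mat's centre and its length within 12 degrees of the mat's length, either way round (horizontal distance between grater and cork_mat below 0.025 m and angle between the x axis of grater and the x axis of cork_mat, either way round below 0.21 rad and z of grater in the frame of cork_mat between 0.003 and 0.01 m and angle between grater's own z axis and vertical below 0.1 rad and linear speed of grater below 0.02 m/s); the robot touches nothing.
It fails at once if the red-handled press is moved more than 20 mm (distance of press from where it was at the start of the episode above 0.02 m).
It also fails if it takes over 45 s, if anything falls off the work surface, if the arm or the gripper's body presses on something with over 40 N, if the wrist force passes 120 N, or if a joint passes its speed limit or range.

## Robot

A 7-joint arm with a two-finger parallel gripper is mounted at the origin on the work surface. World frame = base frame: x ahead of the robot, y to its left, z up, the work surface at z = 0. Lengths are in mm, angles in rad, forces in N, time in s.
With the tool pointing down it reaches from about 400 to 850 mm from the base axis. Payload 4.4 kg.
Tool frame: the origin (TCP) lies midway between the tips of the shut fingers; the grasp point (between the pads) lies 19 mm behind it; z points along the fingers, y is the line along which they close (so a half turn about z gives the same grasp; the last joint's range is limited). The gripper opens to 94 mm and grips with 3 to 60 N. Pads are 16 mm wide; open, the fingers measure 119 mm over their backs; the gripper's body (75 mm by 177 mm) begins 78 mm behind the grasp point.
Start: joints at [1.036, 0.628, 0.038, 1.517, -0.027, 0.996, -0.02], TCP at [293.71, -579.873, 205.478] pointing down, gripper open.
Joint ranges: [-3.06, 3.06], [-0.37, 2.12], [-1.25, 1.32], [0.18, 2.47], [-1.1, 4.24], [0.23, 1.98], [-2.94, 2.94]. Speed limits (rad/s): [2.57, 2.57, 3.14, 3.14, 3.14, 3.14, 3.14].

## Interface

Orientations are given as a unit quaternion [x, y, z, w].
In Python, from workcell import movep, move_linear, goto_joints, move_gripper, wait, ik, observe, read_camera, MotionError, close_job gives the robot as it stands. Calls block until the motion is done:
- movep(position, orientation): joint-space move of the TCP to a pose.
- move_linear(position, frame=None, velocity=150, force_limit=None): straight line of the TCP; frame=None keeps the orientation; velocity is the mean speed in mm/s. With force_limit (N) it stops when the force on the tool has changed by that much, and returns True; else False.
- goto_joints(angles): joint-space move.
- move_gripper(opening, squeeze=None): finger opening in mm; squeeze is the grip in N (None keeps the last); returns when the fingers have stopped.
- wait(seconds).
- ik(position, orientation): joint angles nearest the present ones, or None.
- observe(): the state.
- read_camera(name): name is "scene" or "side" or "wrist"; returns a dict with "frame" (384x512x3 uint8, red, green, blue), "vfov" (degrees; the focal length in pixels is half the picture's height over the tangent of half this angle, whatever the lens; pixels are square), "cx", "cy" (the principal point, pixels), "R" (3x3) and "t" (3): a world point X has camera coordinates R X + t; the wrist camera has in their place "T_tool_cam" (4x4, takes a point from camera to tool coordinates, whose origin is the TCP and whose axes are the flange's). Camera axes: x right, y down, z forward; pixel columns grow to the right and rows downward; lengths in mm; the calibration is good to about 2 mm. A picture is of the moment at which its call begins: read the wrist's pose just before it. There is no depth.
A pose or a line that the arm cannot do raises MotionError and nothing moves.
- close_job(): hands the job in; it is judged then, once.
The state is a dict: "time": time; "joint_positions": joint angles; "joint_velocities": joint speeds; "joint_torque": joint torques, N m; "position": TCP position; "ee_rot": TCP orientation; "force": force on the tool from outside, world axes, zero at the start; "torque": the same for the moment, N m; "opening": finger opening in mm; "grasp_force": force on a finger pad.
Only numpy, scipy, OpenCV 4.12 (cv2) and the standard library are available. Lean on these libraries where they do the work, as an engineer would, in place of code of your own. Each camera call takes 0.05 s, during which the arm holds its last target. There are 200 camera calls.

## Working session

There is one attempt and no reset: what is moved stays moved. The work goes in short steps, each a Python script; the robot and the scene stay as the last script left them, time stands still between calls to the robot, and variables do not carry over. Pictures are saved under pics/ and viewed, at most 10 in all, crops included, and the job is handed in when it is done.

```bash
mkdir -p pics; python3 - <<'E'
from workcell import *
import cv2,pickle
o=observe();print(o)
d={}
for n in("scene","side","wrist"):
    c=read_camera(n);d[n]=c
    cv2.imwrite(f"pics/{n}0.png",c["frame"][:,:,::-1])
    print({k:v for k,v in c.items() if k!="frame"})
pickle.dump((o,d),open("c0.pkl","wb"))
E
```

```text
{'time': 0.0, 'joint_positions': array([ 1.03622026,  0.62931374,  0.03845762,  1.51832172, -0.026961  ,
        0.99623279, -0.02001659]), 'joint_velocities': array([-0.00064642,  0.00018283, -0.00081533,  0.0007804 ,  0.00212311,
       -0.00265907, -0.00099055]), 'joint_torque': array([-2.36920414e-04, -5.49727499e+01,  1.14384994e+00, -1.86634433e+01,
       -5.20463625e-02,  2.36085436e-02,  1.44844389e-04]), 'position': array([ 293.39495188, -579.32389849,  204.59016956]), 'ee_rot': array([ 9.72657088e-01,  2.32244306e-01, -2.34112944e-04, -8.46930633e-04]), 'force': array([-0.62781242,  0.4181656 ,  0.20417038]), 'torque': array([-0.01052014,  0.0211387 , -0.0306928 ]), 'grasp_force': 0.0, 'opening': 93.36204414302632}
{'vfov': 44.89271879776584, 'cx': 260.19060847654737, 'cy': 191.08223272747003, 'R': array([[ 0.72795632,  0.68551909, -0.01196582],
       [ 0.45213852, -0.4931018 , -0.74325055],
       [-0.5154128 ,  0.53564372, -0.66890615]]), 't': array([-291.66008427, -183.48126857, 1841.16685382])}
{'vfov': 42.804726107604054, 'cx': 255.64330277169037, 'cy': 188.31267085558986, 'R': array([[-0.78385588, -0.62093109, -0.0038124 ],
       [-0.464406  ,  0.59031398, -0.66019427],
       [ 0.41218566, -0.51572666, -0.75108521]]), 't': array([ 312.2503916 ,  233.33374589, 1606.46507367])}
{'vfov': 68.26959520100478, 'cx': 255.5112145332154, 'cy': 188.02393750281465, 'T_tool_cam': array([[-2.03173016e-04, -9.64210291e-01, -2.65138591e-01,
         7.70779403e+01],
       [ 9.99999966e-01, -2.39855319e-04,  1.05974607e-04,
         6.07137528e-01],
       [-1.65776708e-04, -2.65138561e-01,  9.64210307e-01,
        -1.79367451e+02],
       [ 0.00000000e+00,  0.00000000e+00,  0.00000000e+00,
         1.00000000e+00]])}
```

View pics/scene0.png

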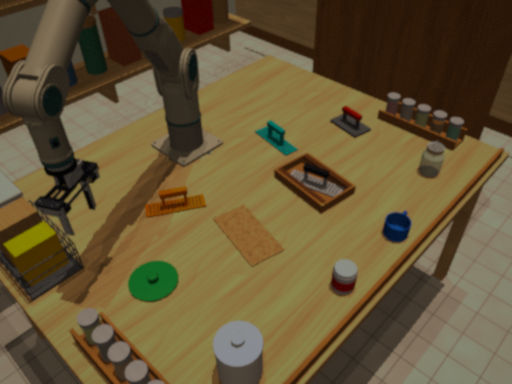

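View pics/side0.png

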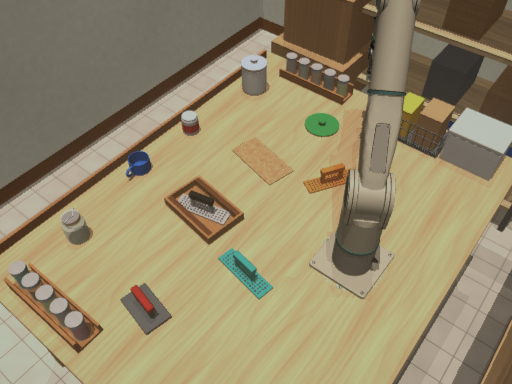

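The scene view shows the caddy at about (314,181) and the mat at (248,235). In the side view they're at (204,208) and (262,160). I'll triangulate rough positions, then look from the wrist.

```bash
cat > h.py <<'E'
from workcell import *
import cv2,pickle,numpy as np
from scipy.spatial.transform import Rotation as Ro
def ray(c,uv,o=None):
    f=192/np.tan(np.radians(c["vfov"]/2))
    d=np.array([(uv[0]-c["cx"])/f,(uv[1]-c["cy"])/f,1])
    if "R" in c: return -c["R"].T@c["t"], c["R"].T@d
    W=np.eye(4);W[:3,:3]=Ro.from_quat(o["ee_rot"]).as_matrix();W[:3,3]=o["position"]
    W=W@c["T_tool_cam"]; return W[:3,3],W[:3,:3]@d
def at(c,uv,z,o=None):
    p,d=ray(c,uv,o);return (p+d*(z-p[2])/d[2]).round(1)
def down(yaw): # tool x at yaw, pointing down
    return (Ro.from_euler("z",yaw)*Ro.from_quat([1,0,0,0])).as_quat()
E
python3 - <<'E'
from h import *
o,d=pickle.load(open("c0.pkl","rb"))
S,D=d["scene"],d["side"]
print("caddy corners side",[at(D,p,36) for p in((205,179),(243,212),(207,239),(165,204))])
print("caddy corners scene",[at(S,p,36) for p in((310,155),(354,187),(320,208),(275,172))])
print("mat scene",[at(S,p,6) for p in((240,206),(283,245),(256,263),(213,220))])
print("mat side",[at(D,p,6) for p in((254,138),(293,168),(272,182),(233,154))])
print("handle",at(D,(202,202),74),at(S,(317,170),74)); print("press",at(D,(146,305),10),at(S,(350,125),10))
m=Ro.from_quat(o["ee_rot"]).as_matrix();print(m.round(2))
E
```

```text
caddy corners side [array([592.7,  53.5,  36. ]), array([385.2,  86.8,  36. ]), array([406.4, 248.5,  36. ]), array([623. , 228.3,  36. ])]
caddy corners scene [array([429.8, 239.1,  36. ]), array([652.8, 200.5,  36. ]), array([630.8,  40.3,  36. ]), array([400.1,  78.1,  36. ])]
mat scene [array([ 409. , -108.2,    6. ]), array([ 630.5, -141.1,    6. ]), array([ 618.1, -249. ,    6. ]), array([ 390.8, -214.7,    6. ])]
mat side [array([ 608.7, -254.9,    6. ]), array([ 387. , -215.7,    6. ]), array([ 406.6, -108.6,    6. ]), array([ 616.3, -132. ,    6. ])]
handle [503.1 162.6  74. ] [529.8 149.2  74. ]
press [401.5 532.9  10. ] [404.5 535.3  10. ]
[[ 0.89  0.45 -0.  ]
 [ 0.45 -0.89  0.  ]
 [-0.   -0.   -1.  ]]
```

```bash
python3 - <<'E'
from h import *
d={}
for n,p in(("mat",[507,-178,280]),("cad",[515,147,280])):
    movep(p,down(-.15)); wait(.3)
    o=observe();c=read_camera("wrist");d[n]=(o,c)
    cv2.imwrite(f"pics/w{n}.png",cv2.resize(c["frame"][:,:,::-1],(768,576),interpolation=cv2.INTER_CUBIC))
    print(o["time"],o["joint_positions"].round(2),o["position"])
pickle.dump(d,open("c1.pkl","wb"))
E
```

```text
2.1333 [ 0.18  0.39  0.16  1.74 -0.07  1.02 -1.36] [ 506.83190687 -178.55128075  279.8572344 ]
3.7167 [-0.39  0.38  0.08  1.74 -0.04  1.02 -2.01] [515.25328575 146.05762921 280.02538796]
```

View pics/wmat.png

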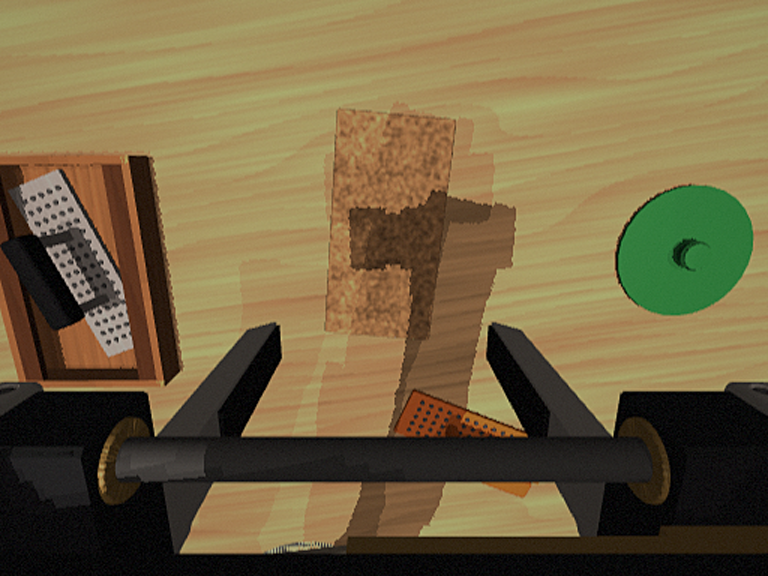

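View pics/wcad.png

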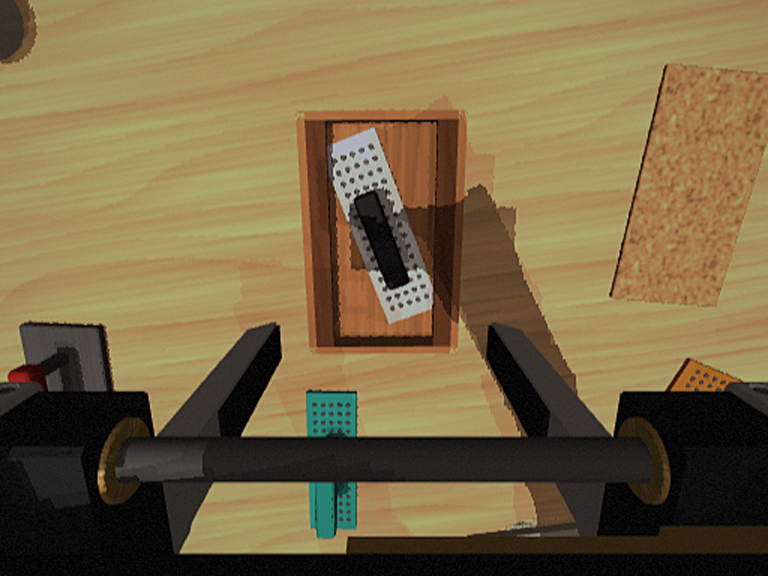

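Pixels read in the 1.5x pictures:
- **Mat corners:** (338,108), (456,119), (428,339), (325,331).
- **Caddy top corners:** (297,111), (466,111), (457,352), (311,352).
- **Handle top:** (354,197), (379,190), (410,284), (388,290).

```bash
python3 - <<'E'
from h import *
d=pickle.load(open("c1.pkl","rb"))
for n,k,z,P in(("mat","mat",6,[(338,108),(456,119),(428,339),(325,331)]),
 ("mat2","cad",6,[(667,65),(800,78),(717,306),(611,297)]),
 ("caddy","cad",36,[(297,111),(466,111),(457,352),(311,352)]),
 ("mouth","cad",36,[(327,121),(437,121),(433,346),(334,346)]),
 ("handle","cad",80,[(354,197),(379,190),(410,284),(388,290)]),
 ("plate","cad",12,[(329,147),(376,127),(431,305),(390,324)])):
    o,c=d[k]
    Q=np.array([at(c,((u+.5)/1.5-.5,(v+.5)/1.5-.5),z,o) for u,v in P])
    L=[np.linalg.norm(Q[i]-Q[i-1]).round(0) for i in range(4)]
    e=[np.arctan2(*(Q[a]-Q[b])[1::-1]).round(3) for a,b in((0,3),(1,2))]
    print(n,Q.mean(0).round(1),"sides",L,"yaw",e)
E
```

```text
mat [ 515.  -183.2    6. ] sides [np.float64(238.0), np.float64(118.0), np.float64(238.0), np.float64(118.0)] yaw [np.float64(-0.242), np.float64(-0.241)]
mat2 [ 513.1 -185.8    6. ] sides [np.float64(237.0), np.float64(133.0), np.float64(237.0), np.float64(121.0)] yaw [np.float64(-0.24), np.float64(-0.289)]
caddy [519.8 145.5  36. ] sides [np.float64(244.0), np.float64(157.0), np.float64(244.0), np.float64(158.0)] yaw [np.float64(-0.143), np.float64(-0.14)]
mouth [519.  145.6  36. ] sides [np.float64(228.0), np.float64(103.0), np.float64(228.0), np.float64(107.0)] yaw [np.float64(-0.154), np.float64(-0.137)]
handle [526.3 144.1  80. ] sides [np.float64(90.0), np.float64(23.0), np.float64(90.0), np.float64(21.0)] yaw [np.float64(0.187), np.float64(0.171)]
plate [526.1 144.4  12. ] sides [np.float64(199.0), np.float64(51.0), np.float64(195.0), np.float64(51.0)] yaw [np.float64(0.165), np.float64(0.161)]
```

Sizes match to about 1%. The caddy is at (519.5,145.5) with yaw −0.145, the handle at (526.3,144.1) with yaw about 0.19, and the mat at (515,−183.5) with yaw −0.24. Next I grasp and turn.

```bash
python3 - <<'E'
from h import *
def st(t):
    o=observe();print(t,o["time"].__round__(2),o["position"].round(1),o["opening"].round(1),o["grasp_force"].round(1),o["force"].round(1),o["joint_positions"][6].round(2))
H=np.array([526.3,144.1]);C=np.array([519.5,145.5])
movep([*H,120],down(.19)); 
print("hit",move_linear([*H,49],velocity=80,force_limit=8)); st("down")
move_gripper(15,squeeze=40); st("grip")
move_linear([*H,53],velocity=30); st("up4")
for a in np.linspace(0,1,4)[1:]:
    move_linear([*(H+(C-H)*a),53],frame=down(.19-.335*a),velocity=8); st("turn")
wait(.3)
o=observe();c=read_camera("wrist");s=read_camera("side")
pickle.dump((o,c,s),open("c2.pkl","wb"))
a=cv2.resize(s["frame"][150:270,130:290,::-1],(640,480),interpolation=cv2.INTER_CUBIC)
cv2.imwrite("pics/turn_side.png",a)
E
```

```text
hit FalseTraceback (most recent call last):
  File "<stdin>", line 6, in <module>
  File "<stdin>", line 3, in st
AttributeError: 'float' object has no attribute 'round'
```

```bash
cat >> h.py <<'E'
def st(t):
    o=observe();print(t,*[np.round(o[k],2) for k in("time","position","opening","grasp_force","force")],np.round(o["joint_positions"][6],2))
E
python3 - <<'E'
from h import *
H=np.array([526.3,144.1]);C=np.array([519.5,145.5])
st("down")
move_gripper(15,squeeze=40); st("grip")
move_linear([*H,53],velocity=30); st("up4")
for a in np.linspace(0,1,4)[1:]:
    move_linear([*(H+(C-H)*a),53],frame=down(.19-.335*a),velocity=8); st("turn")
wait(.3)
o=observe();c=read_camera("wrist");s=read_camera("side")
pickle.dump((o,c,s),open("c2.pkl","wb"))
a=cv2.resize(s["frame"][150:270,130:290,::-1],(640,480),interpolation=cv2.INTER_CUBIC)
cv2.imwrite("pics/turn_side.png",a)
cv2.imwrite("pics/turn_wrist.png",c["frame"][:,:,::-1])
E
```

```text
down 5.49 [526.73 144.19  49.41] 93.56 0.0 [-0.13 -0.4   0.51] -1.7
grip 6.59 [526.19 144.64  48.96] 21.8 39.88 [-0.62  0.91  0.3 ] -1.7
up4 6.88 [526.26 143.62  53.  ] 21.63 39.88 [ 0.15 -1.   -3.48] -1.7
turn 7.32 [524.   144.51  52.91] 21.67 39.88 [ 0.18  1.12 -2.63] -1.77
turn 7.76 [521.87 145.07  53.02] 21.94 39.88 [ 0.09 -1.14 -3.04] -1.85
turn 8.2 [519.6  145.55  53.04] 21.73 39.88 [-1.   -0.6  -2.84] -1.92
```

View pics/turn_wrist.png

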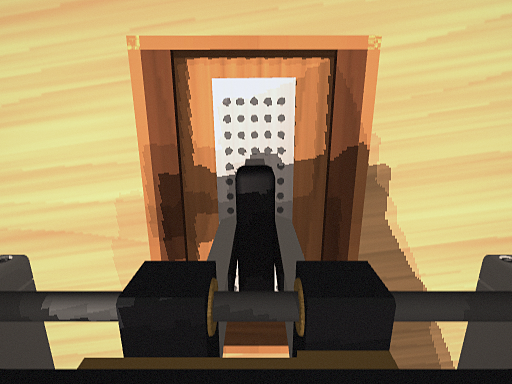

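The grater now lies parallel to the caddy: plate columns 213–296 sit midway in the mouth's 172–336. The force reads about its weight, so I'll lift it and carry it over.

```bash
python3 - <<'E'
from h import *
C=[519.5,145.5];M=[514.5,-183.5]
hit=move_linear([*C,100],velocity=50,force_limit=12); st("lift %s"%hit)
if not hit:
    move_linear([*C,200],velocity=120)
    move_linear([*M,200],frame=down(-.241),velocity=150); st("over")
    move_linear([*M,75],velocity=100); wait(.3); st("above")
    c=read_camera("wrist");cv2.imwrite("pics/above_mat.png",c["frame"][:,:,::-1])
E
```

```text
lift False 9.69 [519.23 145.47  99.7 ] 21.46 39.88 [-0.48  0.81 -2.57] -1.93
over 13.02 [ 514.62 -182.66  199.94] 21.65 39.88 [ 0.46  0.78 -2.86] -1.41
above 14.72 [ 514.68 -183.54   75.29] 21.86 39.88 [ 0.66 -0.26 -3.94] -1.37
```

View pics/above_mat.png

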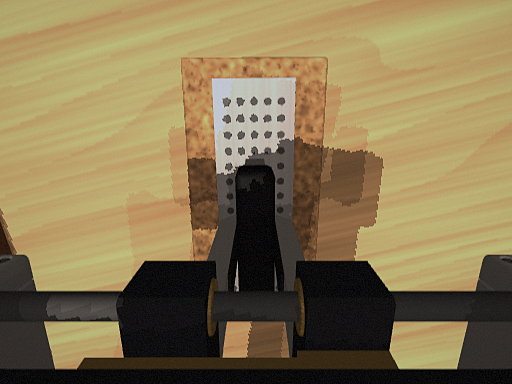

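The plate (columns 213–296) is centred on and parallel to the mat (182–327). I'll lower it, release, retreat and check.

```bash
python3 - <<'E'
from h import *
M=[514.5,-183.5]
move_linear([*M,55],velocity=50); st("55")
hit=move_linear([*M,46],velocity=12,force_limit=4); st("set %s"%hit)
wait(.2); move_gripper(94); wait(.2); st("open")
move_linear([*M,130],velocity=80)
move_linear([*M,280],velocity=150); wait(.3); st("up")
o=observe();c=read_camera("wrist");pickle.dump((o,c),open("c3.pkl","wb"))
cv2.imwrite("pics/placed.png",cv2.resize(c["frame"][:,:,::-1],(768,576),interpolation=cv2.INTER_CUBIC))
E
```

```text
55 15.32 [ 514.31 -183.48   54.61] 21.67 39.88 [ 0.12  0.31 -2.99] -1.36
set True 15.87 [ 514.7  -183.26   48.76] 21.68 39.94 [ 0.14 -0.03  5.83] -1.36
open 17.45 [ 513.53 -182.99   47.92] 94.0 0.0 [ 0.41  0.5  -0.26] -1.36
up 20.08 [ 514.28 -183.43  279.54] 93.97 0.0 [ 0.28 -0.46 -0.27] -1.43
```

View pics/placed.png

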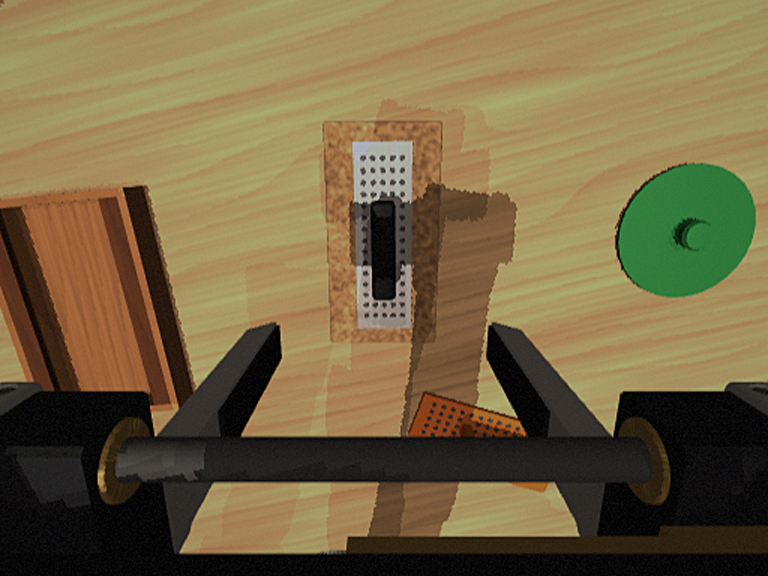

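The grater (352–412, 141–329) sits upright, central and aligned on the mat (323–441, 121–343), and the gripper is clear.

```bash
python3 -c "
from workcell import *
print(close_job())"
```

```text
the job is handed in; nothing more can be done
None
```

The grater was turned level in the caddy, lifted out and set upright on the middle of the cork mat, lengthwise; I let go and handed the job in at about 20 s, without going near the press (no verdict was returned).

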